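# Refill the dog treat jar and hang out the full sign

## Robot

A 7-joint arm with a two-finger parallel gripper is mounted at the origin on the work surface. World frame = base frame: x ahead of the robot, y to its left, z up, the work surface at z = 0. Lengths are in m, angles in rad, forces in N, time in s.
With the tool pointing down it reaches from about 0.425 to 0.925 m from the base axis. Payload 6.8 kg.
Tool frame: the origin (TCP) lies on the front face of the gripper's body, between the roots of the fingers; the fingertips stand 73 mm ahead of it and the grasp point (between the pads) lies 54 mm ahead of it (env.nose_length is the distance from the TCP to the fingertips, in m); z points along the fingers, y is the line along which they close (so a half turn about z gives the same grasp; the last joint's range is limited). The gripper opens to 85 mm and grips with 20 to 120 N. Pads are 22 mm wide; open, the fingers measure 114 mm over their backs; the gripper's body (76 mm by 85 mm) begins 54 mm behind the grasp point. The pads swing forward as they close: fully open they stand 13 mm farther back than shut.
Start: joints at [1.024, 0.477, 0.022, 1.555, -0.011, 1.109, -0.083], TCP at [0.287, -0.611, 0.304] pointing down, gripper open.
Joint ranges: [-2.96, 2.96], [-0.34, 2.1], [-1.41, 1.46], [0.24, 2.44], [-1.37, 4.51], [0.17, 1.92], [-2.96, 2.96]. Speed limits (rad/s): [2.39, 2.39, 3.14, 3.14, 3.14, 3.14, 3.14].

## Interface

Orientations are given as a unit quaternion [w, x, y, z].
In Python, from cell import env, kin, camera, calibration, job gives the robot as it stands. The module is installed in compiled form; this text tells all that it offers. Calls block until the motion is done:
- env.reach(position, orientation): joint-space move of the TCP to a pose.
- env.movel(position, velocity=0.15, rot=None, stop_force=None): straight line of the TCP; rot=None keeps the orientation; velocity is the mean speed in m/s. With stop_force (N) it stops when the force on the tool has changed by that much, and returns True; else False.
- env.goto_joints(angles): joint-space move.
- env.grip(opening, f_grip=None): finger opening in m; f_grip is the grip in N (None keeps the last); returns when the fingers have stopped.
- env.dwell(seconds).
- kin.inverse_kinematics(position, orientation): joint angles nearest the present ones, or None.
- env.get_state(): the state.
- camera(name): name is "side" or "top" or "wrist"; returns (picture, depth): 384x512x3 uint8, blue, green, red; 384x512 float32, m along the optical axis (not along the pixel's ray), 0 where there is no reading.
- calibration(name): a dict with "fx", "fy", "cx", "cy" (pixels), "rvec" (rotation vector, rad) and "tvec" (3), from world to camera coordinates, as OpenCV has them. Camera axes: x right, y down, z forward; pixel columns grow to the right and rows downward; lengths in m; the calibration is good to about 2 mm. A picture is of the moment at which its call begins: read the wrist's pose just before it. calibration takes no time and is no camera call; for the wrist camera it gives the pose at the moment of the call.
A pose or a line that the arm cannot do raises env.PlanningError and nothing moves.
- job.job_done(): hands the job in; it is judged then, once.
The state is a dict: "time": time; "qpos": joint angles; "joint_velocities": joint speeds; "joint_torque": joint torques, N m; "tcp_pos": TCP position; "orientation": TCP orientation; "force": force on the tool from outside, world axes, zero at the start; "torque": the same for the moment, N m; "opening": finger opening in m; "gripper_force": force on a finger pad.
Only numpy, scipy, OpenCV 4.12 (cv2) and the standard library are available. Lean on these libraries where they do the work, as an engineer would, in place of code of your own. Each camera call takes 0.05 s, during which the arm holds its last target. There are 200 camera calls.

## Task

Take the lid off the glass treat jar and set it aside, drop all the bone-shaped biscuits lying on the counter through the neck into the jar, and put the lid back on so that it sits level on the rim. Then, with the jar closed, take the plaque from its slot and hang it by its eye on the hook, its green marked face pointing outward, away from the post. Do not shift or tip the jar, and leave the mug, pepper mill and candle alone.

Things in the scene. Friction and masses are not known exactly. Their poses are not given: they have to be found in the camera images.
- jar: clear glass jar, loose (1.6 kg), closed by the lid at the start. Origin: centre of its underside, z up. Outer radius 68 mm up to 105 mm height, then a shoulder to a neck of 46 mm outer, 41 mm inner radius from 138 mm to the rim at 160 mm. Walls 5 mm, floor 8 mm thick
- jar_mouth (a point): centre of the jar's rim, 160 mm above the jar's underside
- lid: jar lid, 0.10 to 0.21 kg: dark rubber plug (radius 34 mm, 10 mm deep, loose in the neck), on it a light wooden disc (radius 54 mm, 8 mm thick) and a steel knob (radius 16 mm, from 24 to 50 mm above the origin). Origin: centre of the plug's underside, z towards the knob; closed, it is 150 mm above the jar's underside
- treat1: golden-brown hard bone-shaped dog biscuit lying flat: 66 mm long (its x), 34 mm wide over the end lobes (its y), 20 mm wide over its straight waist (x = -13 to +13 mm), 16 mm thick, 20 to 45 g. Origin: centre of its underside. Seen from above it fits in a circle of 68 mm, so it passes the jar's neck lying level. Absent in some starts
- treat2: golden-brown hard bone-shaped dog biscuit lying flat: 66 mm long (its x), 34 mm wide over the end lobes (its y), 20 mm wide over its straight waist (x = -13 to +13 mm), 16 mm thick, 20 to 45 g. Origin: centre of its underside. Seen from above it fits in a circle of 68 mm, so it passes the jar's neck lying level. Absent in some starts
- treat3: golden-brown hard bone-shaped dog biscuit lying flat: 66 mm long (its x), 34 mm wide over the end lobes (its y), 20 mm wide over its straight waist (x = -13 to +13 mm), 16 mm thick, 20 to 45 g. Origin: centre of its underside. Seen from above it fits in a circle of 68 mm, so it passes the jar's neck lying level. Absent in some starts
- treat4: golden-brown hard bone-shaped dog biscuit lying flat: 66 mm long (its x), 34 mm wide over the end lobes (its y), 20 mm wide over its straight waist (x = -13 to +13 mm), 16 mm thick, 20 to 45 g. Origin: centre of its underside. Seen from above it fits in a circle of 68 mm, so it passes the jar's neck lying level. Absent in some starts
- treat5: golden-brown hard bone-shaped dog biscuit lying flat: 66 mm long (its x), 34 mm wide over the end lobes (its y), 20 mm wide over its straight waist (x = -13 to +13 mm), 16 mm thick, 20 to 45 g. Origin: centre of its underside. Seen from above it fits in a circle of 68 mm, so it passes the jar's neck lying level. Absent in some starts
- plaque: wooden plaque 10 mm thick (x), 70 mm wide (y), 120 mm tall (z), about 70 g. Origin: centre of its bottom edge. Marked face, green with a white bone, towards its -x; the back is bare wood. Eye: window 40 mm wide, from 60 to 94 mm above the origin; over it a 26 mm tall top bar, to pinch from above across the 10 mm. Starts upright in the stand's slot
- plaque_left (a point): middle of the plaque's +y side edge, 77 mm above its bottom edge
- stand: fixed wooden block 60 x 110 x 32 mm with a slot along its y, 12 mm wide, 20 mm deep (slot floor 12 mm high, ends open), holding the plaque upright with its marked face towards the block's -x. Origin: centre of its underside
- hook: fixed hook stand: dark foot 100 x 80 x 12 mm, origin at the centre of its underside; steel post at x = 35 mm; from its top a level bar (radius 4 mm, axis 160 mm high) runs outward, to -x, as far as x = -45 mm, then turns up to x = -53 mm, top 176 mm high, the highest point. The hung plaque's origin is 70 mm high
- hook_bar (a point): top of the level bar halfway between post and upturned end, 164 mm high
- mug: blue mug (bystander), radius 40 mm, 95 mm tall; origin at its foot
- pepper_mill: dark wooden pepper mill (bystander), 183 mm tall; origin at its foot
- candle: amber candle glass (bystander), radius 35 mm, 83 mm tall; origin at its foot
There are look-alikes about, which are no part of the job. Leave any red look-alike of the treat4 alone. There is more than one size of the plaque; the job needs the larger.

How it is judged:
On the way, in this order (a step that is already met when the one before it is completed fails the run):
1. the lid is taken off the jar and lies aside (horizontal distance between lid and jar above 0.09 m and height (world z) of lid below 0.06 m), for 0.2 s.
2. all biscuits are in the jar (z of each of treat1, treat2, treat3, treat4, treat5 in the frame of jar below 0.105 m and horizontal distance between each of treat1, treat2, treat3, treat4, treat5 and jar below 0.066 m), for 0.2 s.
3. the lid is back on the jar (horizontal distance between lid and jar below 0.012 m and z of lid in the frame of jar between 0.144 and 0.155 m and angle between lid's own z axis and vertical below 0.08 rad), for 0.2 s.
4. the plaque hangs on the hook, marked face outward (z of plaque in the frame of hook between 0.05 and 0.08 m and x of plaque in the frame of hook between -0.06 and 0.036 m and y of plaque_left in the frame of hook above 0.012 m and angle between the x axis of plaque and the x axis of hook, either way round below 0.5 rad and angle between plaque's own z axis and vertical below 0.35 rad and contact force between plaque and hook above 0.2 N), for 0.2 s.
At the end, for the whole second after the job is handed in: Every biscuit present is in the jar below its neck; the lid sits level on the rim (within 12 mm and 0.08 rad); the plaque hangs by its eye on the hook, marked face outward within 0.5 rad, plumb within 0.35 rad; the jar is upright; all at rest (all of step 2 and all of step 3 and all of step 4 and angle between jar's own z axis and vertical below 0.1 rad and linear speed of each of plaque, lid, jar below 0.05 m/s); the robot touches nothing.
It fails at once if the jar is shifted more than 50 mm or tipped (distance of jar from where it was at the start of the episode above 0.05 m or angle between jar's own z axis and vertical above 0.3 rad).
It fails at once if a bystander is shifted more than 30 mm (distance of any of mug, pepper_mill, candle from where it was at the start of the episode above 0.03 m).
Of treat1, treat2, treat3, treat4, treat5 only 3 to 5 are there at a start; the rules pass over those that are not, and their reading is None.
At some moment in a run one of treat1, treat2, treat3, treat4, treat5 may be knocked a few centimetres aside while the robot is not near it.
It also fails if it takes over 200 s, if anything falls off the work surface, if the arm or the gripper's body presses on something with over 40 N, if the wrist force passes 120 N, or if a joint passes its speed limit or range.

## Working session

There is one attempt and no reset: what is moved stays moved. The work goes in short steps, each a Python script; the robot and the scene stay as the last script left them, time stands still between calls to the robot, and variables do not carry over. Pictures are saved under pics/ and viewed, at most 14 in all, crops included, and the job is handed in when it is done.

```bash
mkdir -p pics
cat > h.py <<'E'
import numpy as np, cv2
from scipy.spatial.transform import Rotation as R
from cell import env, kin, camera, calibration, job
def shot(n):
    c=calibration(n); p,d=camera(n); return p,d,c
def pts(d,c):
    v,u=np.mgrid[0:d.shape[0],0:d.shape[1]]
    X=np.stack([(u-c['cx'])/c['fx']*d,(v-c['cy'])/c['fy']*d,d],-1)
    M=cv2.Rodrigues(np.array(c['rvec'],float))[0]
    return (X-np.array(c['tvec']).ravel())@M
def ray(uv,c,z):
    M=cv2.Rodrigues(np.array(c['rvec'],float))[0]; o=-M.T@np.array(c['tvec']).ravel()
    uv=np.atleast_2d(uv).astype(float)
    r=np.c_[(uv[:,0]-c['cx'])/c['fx'],(uv[:,1]-c['cy'])/c['fy'],np.ones(len(uv))]@M
    return o+r*((z-o[2])/r[:,2])[:,None]
def down(yaw):  # tool z down, tool y (closing) at angle yaw from world x.. in the plane
    y=np.array([np.cos(yaw),np.sin(yaw),0]); z=np.array([0,0,-1.]); x=np.cross(y,z)
    q=R.from_matrix(np.stack([x,y,z],1)).as_quat(); return q[[3,0,1,2]]
E
python3 - <<'E'
from h import *
for n in('top','side','wrist'):
    p,d,c=shot(n); cv2.imwrite(f'pics/{n}0.png',p); np.savez(f'{n}0.npz',p=p,d=d)
    M=cv2.Rodrigues(np.array(c['rvec'],float))[0]; print(n,c['fx'],-M.T@np.array(c['tvec']).ravel(),M[2])
print(env.get_state())
E
```

```text
top 495.40557712974066 [ 0.43785376 -0.02338795  1.53657957] [ 0.13371031  0.00422513 -0.99101145]
side 387.3724706621808 [0.43694436 0.59012387 0.91961748] [ 0.18528348 -0.59398271 -0.78285029]
wrist 279.1593591450686 [ 0.34816588 -0.5815054   0.3738413 ] [-0.24947497 -0.11410944 -0.96163469]
{'time': 0.15, 'qpos': array([ 1.02389701,  0.47764136,  0.022362  ,  1.55617032, -0.01147925,
        1.10928372, -0.08311768]), 'joint_velocities': array([ 0.00132541, -0.00177268,  0.00122897, -0.00368161, -0.00018403,
       -0.00070871, -0.00026874]), 'joint_torque': array([ 3.81264093e-03, -5.96921396e+01,  1.61018707e+00, -2.81490755e+01,
        1.26028594e-02,  6.52761708e-03,  7.77387754e-06]), 'tcp_pos': array([ 0.28662733, -0.61075991,  0.30315122]), 'orientation': array([-6.54822155e-04,  9.76028460e-01,  2.17641846e-01, -2.08350031e-04]), 'force': array([-0.38372022, -0.52763015,  0.24984784]), 'torque': array([ 0.05425144,  0.0003371 , -0.01722541]), 'gripper_force': 0.0, 'opening': 0.0854394463351109}
```

View pics/top0.png

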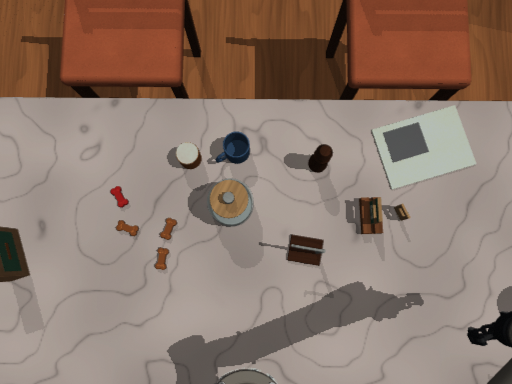

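View pics/side0.png

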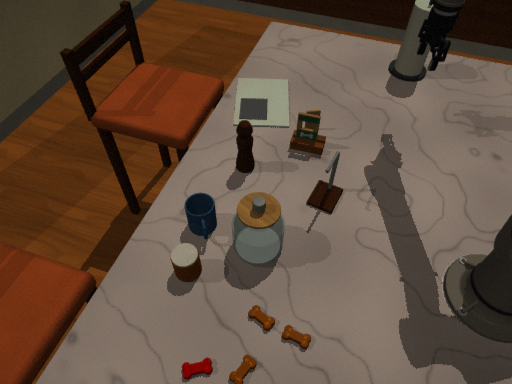

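Top view: biscuits at (127,228), (168,229) and (162,259), with a red look-alike at (119,197). The jar and lid are at (230,198). The plaque in its stand is at (371,214), with a small plaque at (402,212). The hook is at (305,250), and the mug, candle and mill are at (236,148), (189,155) and (320,157).

Run:
```python
from h import *
t=cv2.imread('pics/top0.png'); s=cv2.imread('pics/side0.png')
a=cv2.resize(t[180:280,250:420],(800,470),interpolation=cv2.INTER_CUBIC)[:, :]
a=cv2.resize(t[180:280,250:420],(510,300),interpolation=cv2.INTER_CUBIC)
b=cv2.resize(s[95:235,280:370],(290*1,300*1*1),interpolation=cv2.INTER_CUBIC)
b=cv2.resize(s[95:235,275:365],(290,451),interpolation=cv2.INTER_CUBIC)
o=np.zeros((600,800,3),np.uint8); o[:300,:510]=a; o[:451,510:]=b
o[300:600,:500]=cv2.resize(t[180:280,90:257],(500,300),interpolation=cv2.INTER_CUBIC)
cv2.imwrite('pics/crop1.png',o)
p,d=[np.load('top0.npz')[k] for k in 'pd']; c=calibration('top'); P=pts(d,c)
# biscuits
hsv=cv2.cvtColor(p,cv2.COLOR_BGR2HSV)
m=((hsv[...,0]>5)&(hsv[...,0]<25)&(hsv[...,1]>120)&(hsv[...,2]>90)).astype(np.uint8); m[:105]=0
for nm,m in(('brown',m),('red',(((hsv[...,0]<4)|(hsv[...,0]>176))&(hsv[...,1]>150)&(hsv[...,2]>100)).astype(np.uint8)*(np.arange(384)>105)[:,None].astype(np.uint8))):
    n,l,st,ce=cv2.connectedComponentsWithStats(m)
    for i in range(1,n):
        if st[i,4]>40:
            q=P[l==i]; print(nm,ce[i].round(1),st[i,4],np.median(q,0).round(3),ray(ce[i],c,.016).round(3))
for nm,(u0,u1,v0,v1) in dict(jar=(205,260,175,230),stand=(355,390,190,240),small=(392,412,200,222),hook=(255,330,230,270),dark=(0,30,225,285)).items():
    q=P[v0:v1,u0:u1].reshape(-1,3); 
    for lo in(.03,.07,.12,.15,.19):
        k=q[(q[:,2]>lo)]; 
        if len(k): print(nm,lo,len(k),k.min(0).round(3),k.max(0).round(3),np.median(k,0).round(3))
```

```text
brown [228.5 198.8] 937 [0.606 0.053 0.168] [[0.626 0.063 0.016]]
brown [379.4 210.6] 54 [ 0.582 -0.373  0.133] [[ 0.594 -0.403  0.016]]
brown [167.9 228.4] 166 [0.533 0.247 0.017] [[0.533 0.247 0.016]]
brown [126.6 227.6] 166 [0.533 0.374 0.017] [[0.534 0.374 0.016]]
brown [366.4 228. ] 65 [ 0.539 -0.357  0.033] [[ 0.54  -0.362  0.016]]
brown [161.2 258.4] 173 [0.44  0.265 0.016] [[0.441 0.264 0.016]]
red [118.9 196.2] 165 [0.632 0.402 0.016] [[0.631 0.402 0.016]]
jar 0.03 1763 [ 0.438 -0.023  0.031] [0.677 0.12  1.537] [0.6   0.049 0.167]
jar 0.07 1724 [ 0.438 -0.023  0.073] [0.677 0.12  1.537] [0.601 0.049 0.167]
jar 0.12 1313 [ 0.438 -0.023  0.12 ] [0.661 0.11  1.537] [0.604 0.051 0.168]
jar 0.15 1170 [ 0.438 -0.023  0.159] [0.661 0.106 1.537] [0.607 0.052 0.169]
jar 0.19 116 [ 0.438 -0.023  0.19 ] [0.623 0.067 1.537] [0.608 0.051 0.2  ]
stand 0.03 582 [ 0.438 -0.406  0.03 ] [ 0.634 -0.023  1.537] [ 0.578 -0.369  0.04 ]
stand 0.07 223 [ 0.438 -0.382  0.07 ] [ 0.622 -0.023  1.537] [ 0.585 -0.371  0.127]
stand 0.12 128 [ 0.438 -0.382  0.121] [ 0.622 -0.023  1.537] [ 0.585 -0.373  0
[... 439 characters left out ...]
38 -0.214  0.074] [ 0.484 -0.023  1.537] [ 0.473 -0.164  0.164]
hook 0.12 120 [ 0.438 -0.214  0.131] [ 0.484 -0.023  1.537] [ 0.473 -0.163  0.164]
hook 0.15 118 [ 0.438 -0.214  0.153] [ 0.484 -0.023  1.537] [ 0.473 -0.162  0.164]
hook 0.19 13 [ 0.438 -0.023  1.537] [ 0.438 -0.023  1.537] [ 0.438 -0.023  1.537]
dark 0.03 1064 [ 0.37  -0.023  0.031] [0.529 0.722 1.537] [0.441 0.687 0.094]
dark 0.07 739 [ 0.372 -0.023  0.07 ] [0.529 0.717 1.537] [0.438 0.685 0.111]
dark 0.12 291 [ 0.379 -0.023  0.12 ] [0.509 0.707 1.537] [0.424 0.679 0.14 ]
dark 0.15 92 [ 0.383 -0.023  0.15 ] [0.452 0.687 1.537] [0.41  0.674 0.161]
dark 0.19 9 [ 0.438 -0.023  1.537] [ 0.438 -0.023  1.537] [ 0.438 -0.023  1.537]
```

View pics/crop1.png

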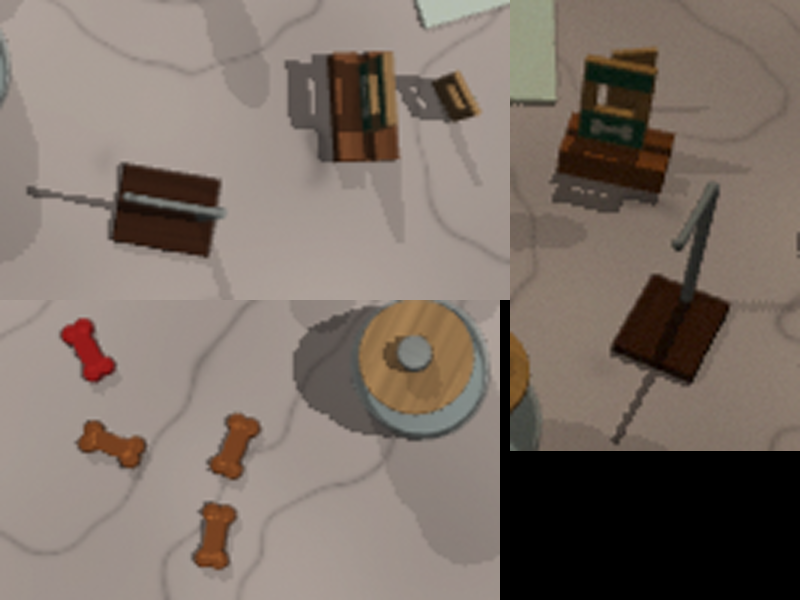

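Checked in the close crop. The marked green face of the large plaque points to +y, and the hook's bar also runs out to +y with its post at the -y end. The large plaque is the one in the slotted block. Next I hover over the lid and the stand, and measure from close by.

```bash
cat >> h.py <<'E'
def ik2(pos,yaw):
    q0=env.get_state()['qpos']; best=None
    for y in(yaw,yaw+np.pi,):
        q=kin.inverse_kinematics(np.array(pos,float),down(y))
        if q is not None:
            k=np.abs(np.array(q)-q0).max()+ (5 if abs(q[6])>2.7 else 0)
            if best is None or k<best[0]: best=(k,y,q)
    return best
def go(pos,yaw):
    b=ik2(pos,yaw)
    if b is None: raise SystemExit(f'no ik {pos} {yaw}')
    env.reach(np.array(pos,float),down(b[1])); return b[1]
def fitc(xy):
    (x,y),r=cv2.minEnclosingCircle(xy.astype(np.float32)); 
    A=np.c_[2*xy,np.ones(len(xy))]; s=np.linalg.lstsq(A,(xy**2).sum(1),rcond=None)[0]
    return s[:2],np.sqrt(s[2]+s[0]**2+s[1]**2)
def brown(p):
    h=cv2.cvtColor(p,cv2.COLOR_BGR2HSV); return ((h[...,0]>4)&(h[...,0]<25)&(h[...,1]>120)&(h[...,2]>60)).astype(np.uint8)
def treats(p,d,c,zmax=.03,amin=100):
    """biscuits: contour of colour mask, cast on the plane z=.01; centre and long-axis angle"""
    m=brown(p); P=pts(d,c); m[(P[...,2]>zmax)|(d<=0)]=0
    m=cv2.morphologyEx(m,cv2.MORPH_CLOSE,np.ones((3,3)))
    out=[]
    for k in cv2.findContours(m,cv2.RETR_EXTERNAL,cv2.CHAIN_APPROX_NONE)[0]:
        if cv2.contourArea(k)<amin: continue
        xy=ray(k[:,0],c,.012)[:,:2]; (ce,(w,h),a)=cv2.minAreaRect((xy*1000).astype(np.float32))
        t=np.deg2rad(a)+(0 if w>h else np.pi/2)
        out.append((np.array(ce)/1000,t,max(w,h),min(w,h)))
    return out
E
python3 - <<'E'
from h import *
for n in('top','side'):
    z=np.load(n+'0.npz'); p,d=z['p'],z['d']; c=calibration(n); P=pts(d,c)
    print(n,[(t[0].round(3),round(t[1],2),round(t[2]),round(t[3])) for t in treats(p,d,c)])
go([.56,.052,.42],0.3)
p,d,c=shot('wrist'); cv2.imwrite('pics/w_lid.png',p); P=pts(d,c); np.savez('wl.npz',P=P,p=p)
m=(P[...,2]>.163)&(P[...,2]<.173)&(d>0); m=cv2.morphologyEx(m.astype(np.uint8),cv2.MORPH_OPEN,np.ones((3,3)))
ks=cv2.findContours(m,cv2.RETR_EXTERNAL,cv2.CHAIN_APPROX_NONE)[0]; k=max(ks,key=cv2.contourArea)
zt=np.median(P[m>0][:,2]); xy=ray(k[:,0],c,zt)[:,:2]; print('lid',zt,fitc(xy),cv2.minEnclosingCircle((xy*1000).astype(np.float32)))
m=(P[...,2]>.19)&(P[...,2]<.21)&(d>0); zt=np.median(P[m][:,2]); k=max(cv2.findContours(m.astype(np.uint8),0,1)[0],key=cv2.contourArea)
xy=ray(k[:,0],c,zt)[:,:2];print('knob',zt,fitc(xy),k[:,0].mean(0)); print(env.get_state()['qpos'])
E
```

```text
top [(array([0.441, 0.264]), np.float64(2.99), 62, 32), (array([0.534, 0.374]), np.float64(1.23), 65, 32), (array([0.533, 0.247]), np.float64(2.77), 63, 32), (array([ 1.119, -0.561]), np.float64(1.58), 583, 339), (array([1.115, 0.262]), np.float64(1.58), 1122, 333)]
side [(array([0.534, 0.373]), np.float64(1.22), 65, 32), (array([0.441, 0.264]), np.float64(3.0), 65, 32), (array([0.533, 0.246]), np.float64(2.78), 64, 33), (array([0.95, 0.45]), np.float64(1.57), 194, 8), (array([ 1.034, -0.129]), np.float64(2.35), 367, 171), (array([ 0.017, -1.14 ]), np.float64(0.01), 262, 32), (array([ 1.185, -0.48 ]), np.float64(1.21), 1849, 1118)]
lid 0.16854242846399123 (array([0.60737109, 0.05403862]), np.float64(0.05297331481088024)) ((607.4989624023438, 54.199466705322266), 53.796607971191406)
knob 0.20031524361414527 (array([0.60646798, 0.0547346 ]), np.float64(0.01568041673258058)) [303.59756098 188.98780488]
[ 0.32918926  0.26487994 -0.64955218  1.64235637  0.16561399  1.29062771
 -0.05168992]
```

View pics/w_lid.png

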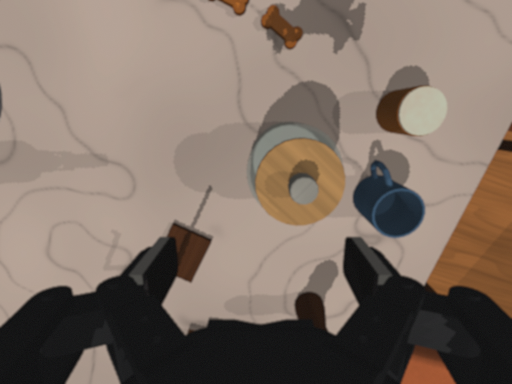

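The wrist view shows the lid disc centred near (300,182) and its knob at (304,189), so the jar axis is at about (0.607, 0.054). The mug is at (390,207) and the candle at (420,110), both clear of the grasp. Now I take the lid off.

Run:
```python
from h import *
J=np.array([.607,.0542]); zl=.150
yaw=go([*J,.36],0.3); env.grip(.055,40)
env.movel([*J,zl+.102],velocity=.1,stop_force=8); print(env.get_state()['tcp_pos'])
env.grip(0,40); s=env.get_state(); print(s['opening'],s['gripper_force'])
env.movel([*J,.35],velocity=.1); env.dwell(.2); print(env.get_state()['force'],env.get_state()['opening'])
T=[.62,-.12]
env.movel([*T,.35]); print(env.movel([*T,.12],velocity=.12))
print(env.movel([*T,.098],velocity=.03,stop_force=3),env.get_state()['tcp_pos'])
env.grip(.055); env.movel([*T,.25]); 
go([.50,.25,.36],0.9)
p,d,c=shot('wrist'); cv2.imwrite('pics/w1.png',p)
for t in treats(p,d,c): print(t)
p,d,c=shot('top'); cv2.imwrite('pics/top1.png',p)
for t in treats(p,d,c)[:4]: print(t)
P=pts(d,c);m=(P[...,2]>.01)&(P[...,2]<.03)&(d>0);m[:170]=0;m[:,:245]=0;m[235:]=0;m[:,300:]=0;print(np.median(P[m],0),m.sum())
```

```text
[0.6074346  0.05436364 0.25276891]
0.030710481596908878 39.92952525615692
[-0.14167406 -0.59371624 -2.14716729] 0.030591667857835673
False
True [ 0.6198508  -0.12002464  0.10239371]
(array([0.9858562 , 0.20114868]), np.float64(0.0026326252434084978), 94.08402252197266, 47.47439193725586)
(array([ 0.63319916, -0.13046509]), np.float64(2.363029959183224), 79.3570785522461, 28.94198989868164)
(array([0.97856647, 0.39012421]), np.float64(2.706553704774608), 119.65389251708984, 72.00053405761719)
(array([ 0.44869992, -0.16966592]), np.float64(1.4101794835555637), 94.68596649169922, 32.156639099121094)
(array([0.53238519, 0.24718016]), np.float64(2.78384463172116), 63.88523864746094, 31.549354553222656)
(array([0.53273065, 0.37332788]), np.float64(1.221219815257008), 64.50706481933594, 31.59221649169922)
(array([0.4404787 , 0.26411285]), np.float64(3.012523749781593), 63.23796844482422, 31.47783660888672)
(array([0.5334585 , 0.24727347]), np.float64(2.7672379581117528), 63.02886199951172, 32.269866943359375)
(array([ 0.61865808, -0.12011712]), np.float64(1.5801163274263326), 102.24442291259766, 99.80140686035156)
(array([ 1.11465515, -0.01471912]), np.float64(1.578923173001328), 1675.1983642578125, 339.0350341796875)
[ 0.61725196 -0.11210754  0.01874692] 751
```

View pics/top1.png

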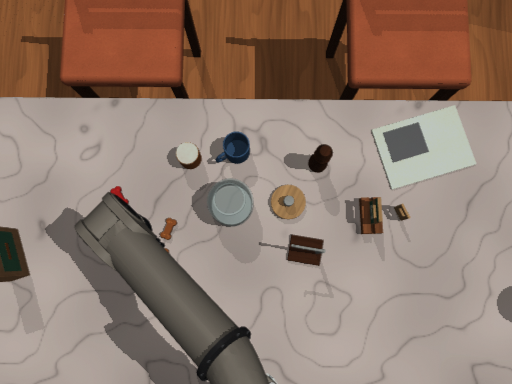

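The lid lies flat at (288,202), and the jar at (231,203) is open and unmoved. Next come the biscuits, measuring each one again just before its grasp.

```bash
cat >> h.py <<'E'
J=np.array([.607,.0542])
def near(ts,a,r=.08):
    ts=[t for t in ts if np.hypot(*(t[0]-a))<r and 50<t[2]<80]
    return min(ts,key=lambda t:np.hypot(*(t[0]-a))) if ts else None
def fetch(a,t0):
    a=np.array(a); env.grip(.05,30)
    q=a-.05*a/np.hypot(*a)
    go([*a,.26],t0+np.pi/2)
    t=near(treats(*shot('wrist')),a)
    if t is None: print('not seen',a); return False
    print('at',t)
    yaw=go([*t[0],.16],t[1]+np.pi/2)
    env.movel([*t[0],.078],velocity=.1,stop_force=10); env.grip(0,30); env.dwell(.1)
    s=env.get_state(); print('grip',s['opening'],s['tcp_pos'])
    env.movel([*t[0],.30],velocity=.2)
    if env.get_state()['opening']<.012: print('missed'); return False
    env.movel([*J,.30],velocity=.25)
    r=env.movel([*J,.185],velocity=.1,stop_force=6); print('down',r,env.get_state()['tcp_pos'])
    if r: return False
    env.grip(.034); env.dwell(.2); env.movel([*J,.30],velocity=.2); return True
E
python3 - <<'E'
from h import *
print(fetch([.5327,.247],2.78),env.get_state()['time'])
p,d,c=shot('wrist'); cv2.imwrite('pics/w2.png',p)
E
```

```text
at (array([0.53275922, 0.2468261 ]), np.float64(2.777476081448399), 63.352394104003906, 32.1392936706543)
grip 0.018696683910872834 [0.53315838 0.24706422 0.07871167]
down True [0.60682398 0.05422378 0.18722227]
False 19.525
```

View pics/w2.png

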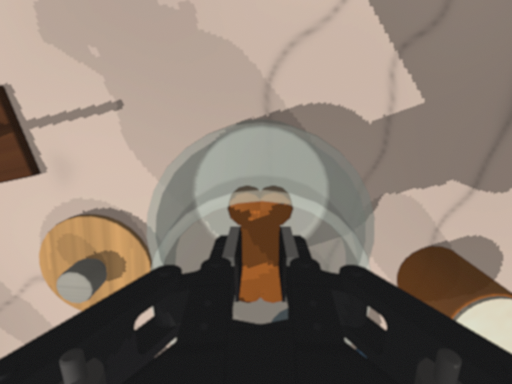

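The biscuit is between the pads inside the neck, at (262,240). The force stop came only 2 mm short of the target, so I back off slightly, check the force and release.

```bash
sed -i 's/\*J,.185\],velocity=.1,stop_force=6/*J,.200],velocity=.08,stop_force=8/' h.py
python3 - <<'E'
from h import *
print(env.get_state()['force'])
env.movel([*J,.20],velocity=.05); env.dwell(.2); print(env.get_state()['force'])
env.grip(.034); env.dwell(.2); print(env.get_state()['force']); env.movel([*J,.32],velocity=.2)
print(fetch([.4405,.264],3.01),env.get_state()['time'])
p,d,c=shot('wrist'); cv2.imwrite('pics/w3.png',p)
E
```

```text
[1.03261306 0.22283264 3.61039723]
[-0.31797562  0.48625583 -0.41604488]
[ 0.07123314 -0.18715741  0.03430542]
at (array([0.44073721, 0.26397205]), np.float64(3.006792627115743), 63.09125900268555, 32.05064010620117)
grip 0.01900773601482472 [0.44107041 0.26419104 0.07860428]
down False [0.607317   0.05430394 0.20059726]
True 29.8
```

View pics/w3.png

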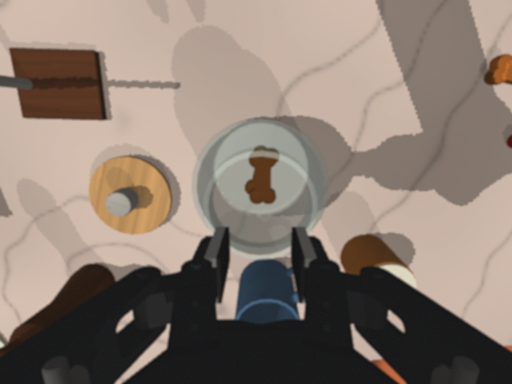

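One biscuit outline shows in the jar at (262,175), most likely the two stacked. The third is still on the counter at (500,70). I fetch it and then check from other views.

Run:
```python
from h import *
print(fetch([.533,.3733],1.22),env.get_state()['time'])
go([.50,-.10,.42],0.3)
o=np.zeros((600,800,3),np.uint8)
p,d,c=shot('side'); o[:384,:512]=p; o[:300,512:800]=cv2.resize(p[185:275,220:306],(288,300),interpolation=cv2.INTER_CUBIC)
for t in treats(p,d,c): print(t)
p,d,c=shot('top'); o[384:,:400]=cv2.resize(p[180:270,100:267],(400,216)); o[300:600,512:800]=cv2.resize(p[178:228,207:255],(288,300),interpolation=cv2.INTER_CUBIC)
for t in treats(p,d,c): print(t)
cv2.imwrite('pics/chk.png',o)
```

```text
at (array([0.53308307, 0.37325098]), np.float64(1.2050513648049734), 64.63179016113281, 31.0404052734375)
grip 0.018950323345550375 [0.53341815 0.37356137 0.07879352]
down False [0.60730514 0.0543326  0.2005965 ]
True 38.6333
(array([0.94977509, 0.45013187]), np.float64(1.572263975496102), 193.5213165283203, 7.824488639831543)
(array([ 0.61714551, -0.13255995]), np.float64(2.8477575684058625), 107.80345153808594, 91.15424346923828)
(array([ 1.03409082, -0.12911537]), np.float64(2.3485980229199757), 367.01141357421875, 171.4957733154297)
(array([ 0.05286606, -1.1397865 ]), np.float64(0.007547506200055195), 333.9333801269531, 31.799415588378906)
(array([ 1.24693933, -0.35674188]), np.float64(1.406734152053328), 1751.0174560546875, 836.4702758789062)
(array([ 0.64476129, -0.1167693 ]), np.float64(1.6772826482117684), 100.69609069824219, 49.947959899902344)
(array([ 1.11909351, -0.56084058]), np.float64(1.5789231724811794), 582.9193115234375, 339.0350646972656)
(array([1.11544507, 0.26171082]), np.float64(1.5789231750819228), 1122.3695068359375, 332.9625244140625)
```

View pics/chk.png

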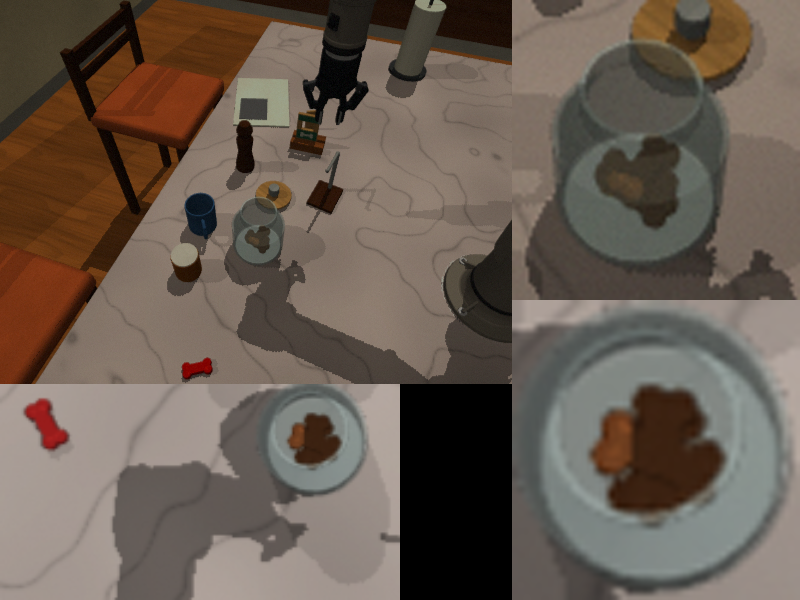

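All three biscuits lie in the jar (side crop (635,180), top crop (650,450)), and none are left on the counter except the red one. Now the lid goes back on.

Run:
```python
from h import *
T=[.6199,-.1200]
env.grip(.055,40); go([*T,.25],0.3); 
env.movel([*T,.1025],velocity=.1,stop_force=8); env.grip(0,40); s=env.get_state(); print(s['opening'],s['tcp_pos'])
env.movel([*T,.34],velocity=.15); env.movel([*J,.34],velocity=.15); env.movel([*J,.275],velocity=.1)
print(env.movel([*J,.250],velocity=.03,stop_force=3),env.get_state()['tcp_pos'],env.get_state()['force'])
env.grip(.055); env.movel([*J,.36])
go([.56,.052,.42],0.3)
p,d,c=shot('wrist'); cv2.imwrite('pics/w5.png',p); P=pts(d,c)
m=(P[...,2]>.155)&(P[...,2]<.178)&(d>0); m=cv2.morphologyEx(m.astype(np.uint8),cv2.MORPH_OPEN,np.ones((3,3)))
n,l,st,ce=cv2.connectedComponentsWithStats(m); i=1+st[1:,4].argmax(); q=P[l==i]
A=np.c_[q[:,:2]-q[:,:2].mean(0),np.ones(len(q))]; print('plane',np.linalg.lstsq(A,q[:,2],rcond=None)[0])
k=max(cv2.findContours((l==i).astype(np.uint8),0,1)[0],key=cv2.contourArea); print('lid',fitc(ray(k[:,0],c,.168)[:,:2]))
# stand/plaque/hook from close
go([.56,-.36,.40],1.5)
p,d,c=shot('wrist'); cv2.imwrite('pics/w6.png',p); np.savez('w6.npz',p=p,d=d,P=pts(d,c))
P=pts(d,c); m=(P[...,2]>.122)&(P[...,2]<.142)&(d>0); m=cv2.morphologyEx(m.astype(np.uint8),cv2.MORPH_OPEN,np.ones((2,2)))
for k in cv2.findContours(m,0,1)[0]:
    if cv2.contourArea(k)>60: print('plq',k[:,0].mean(0),cv2.minAreaRect((ray(k[:,0],c,.132)[:,:2]*1000).astype(np.float32)))
print(np.median(P[m>0],0),env.get_state()['time'])
```

```text
0.03072863871238812 [ 0.62020321 -0.12010807  0.10318382]
True [0.60680587 0.05406606 0.25315046] [-0.57398986 -0.13195543  4.31516154]
plane [-6.41349595e-04 -6.84981484e-05  1.68534908e-01]
lid (array([0.60549332, 0.0533867 ]), np.float64(0.053065459562029856))
plq [274.0546875 148.96875  ] ((584.0265502929688, -376.7509460449219), (70.45826721191406, 10.84937572479248), 2.522853374481201)
plq [129.10169492  21.66949153] ((730.3667602539062, -228.903564453125), (25.178768157958984, 48.43181228637695), 41.6174201965332)
[ 0.71941172 -0.23785395  0.13144557] 51.2583
```

View pics/w6.png

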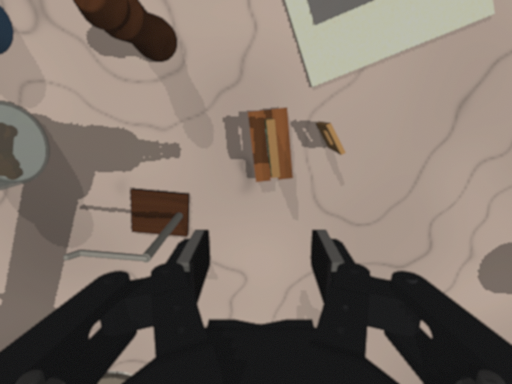

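The lid is back and level. Here the plaque's top bar is at (274,149), the small plaque at (333,137), the hook's post top at (148,257) and the bar's outer end at (70,255). Next I measure the hook bar in all the views.

Run:
```python
from h import *
def line(nm,p,d,c,P):
    m=(P[...,2]>.150)&(P[...,2]<.182)&(d>0)&(P[...,0]>.42)&(P[...,0]<.52)&(P[...,1]>-.24)&(P[...,1]<-.09)
    q=P[m]; 
    if len(q)<20: print(nm,'few',len(q)); return
    mu=q[:,:2].mean(0); v=np.linalg.svd(q[:,:2]-mu)[2][0]; v*=np.sign(v[1]); s=(q[:,:2]-mu)@v
    print(nm,len(q),'mid',mu.round(4),'dir',v.round(3),'ends',(mu+v*s.min()).round(4),(mu+v*s.max()).round(4),np.percentile(q[:,2],[5,50,95]).round(3),'spread',((q[:,:2]-mu)@[-v[1],v[0]]).std())
    m=(P[...,2]>.004)&(P[...,2]<.02)&(d>0)&(p.max(-1)<90)&(P[...,0]>.38)&(P[...,0]<.56)&(P[...,1]>-.26)&(P[...,1]<-.08)
    m=cv2.morphologyEx(m.astype(np.uint8),cv2.MORPH_CLOSE,np.ones((5,5))); k=max(cv2.findContours(m,0,1)[0],key=cv2.contourArea)
    print('  foot',cv2.minAreaRect((ray(k[:,0],c,.012)[:,:2]*1000).astype(np.float32)))
for n in('top','side'):
    z=np.load(n+'0.npz'); c=calibration(n); line(n,z['p'],z['d'],c,pts(z['d'],c))
go([.45,-.10,.40],1.5); p,d,c=shot('wrist'); line('wrist',p,d,c,pts(d,c)); cv2.imwrite('pics/w7.png',p)
# stand+plaque again, side & top
for n in('top','side'):
    z=np.load(n+'0.npz'); c=calibration(n); P=pts(z['d'],c); d=z['d']
    m=((P[...,2]>.126)&(P[...,2]<.14)&(d>0)&(P[...,0]>.5)&(P[...,0]<.66)&(P[...,1]<-.3)&(P[...,1]>-.44)).astype(np.uint8)
    k=max(cv2.findContours(m,0,1)[0],key=cv2.contourArea); print(n,cv2.minAreaRect((ray(k[:,0],c,.132)[:,:2]*1000).astype(np.float32)))
```

```text
top 105 mid [ 0.4738 -0.1681] dir [0.163 0.987] ends [ 0.4662 -0.2138] [ 0.4818 -0.1192] [0.158 0.164 0.173] spread 0.002387739932880541
  foot ((472.7384338378906, -172.63601684570312), (102.72818756103516, 79.04302215576172), 80.61986541748047)
side 80 mid [ 0.4726 -0.1673] dir [0.167 0.986] ends [ 0.4651 -0.2118] [ 0.4809 -0.1183] [0.16  0.165 0.174] spread 0.00240334009220177
  foot ((472.6826477050781, -167.29180908203125), (112.92051696777344, 80.41008758544922), 80.7146987915039)
wrist 663 mid [ 0.4729 -0.1689] dir [0.161 0.987] ends [ 0.4653 -0.2154] [ 0.481  -0.1195] [0.161 0.164 0.174] spread 0.0024577894756386168
  foot ((471.0804443359375, -174.06930541992188), (97.8995590209961, 76.8639144897461), 80.82069396972656)
top ((586.71337890625, -373.74285888671875), (69.05258178710938, 12.593109130859375), 2.661348581314087)
side ((586.220458984375, -369.86798095703125), (70.09803009033203, 21.238039016723633), 3.929713726043701)
```

```bash
cat >> h.py <<'E'
def plq(p,d,c,z0=.122,z1=.142):
    P=pts(d,c); m=((P[...,2]>z0)&(P[...,2]<z1)&(d>0)&(P[...,0]>.5)&(P[...,0]<.66)&(P[...,1]<-.3)&(P[...,1]>-.44)).astype(np.uint8)
    k=max(cv2.findContours(m,0,1)[0],key=cv2.contourArea); return cv2.minAreaRect((ray(k[:,0],c,.132)[:,:2]*1000).astype(np.float32))
H=np.array([.4723,-.173]); O=np.array([.161,.987])
E
python3 - <<'E'
from h import *
env.grip(.04,30)
y0=go([.586,-.36,.34],1.6144)
r=plq(*shot('wrist')); print(r)
x,y=.586,r[0][1]/1000
env.reach([x,y,.26],down(y0))
env.movel([x,y,.185],velocity=.08,stop_force=8); print(env.get_state()['tcp_pos'])
env.grip(0,30); env.dwell(.2); s=env.get_state(); print(s['opening'],s['force'],s['tcp_pos'])
env.movel([x,y,.40],velocity=.12); s=env.get_state(); print(s['opening'],s['force'])
y1=y0-.2059; A=H+.10*O
env.movel([*A,.40],velocity=.12,rot=down(y1)); 
p,d,c=shot('side'); cv2.imwrite('pics/s8.png',np.hstack([p,cv2.resize(p[100:220,280:376],(288,384))[:, :]])[:, :])
print(y0,s['time'])
E
```

```text
((585.689453125, -375.8468017578125), (71.25259399414062, 11.034322738647461), 3.2776529788970947)
[ 0.58641253 -0.37597732  0.18566504]
0.009147483214539509 [-0.85336723  0.2812178   4.03383886] [ 0.5863369  -0.37596945  0.18563189]
0.00925290890689287 [ 0.20278649 -0.44620135 -0.18326574]
4.755992653589793 57.9333
```

View pics/s8.png

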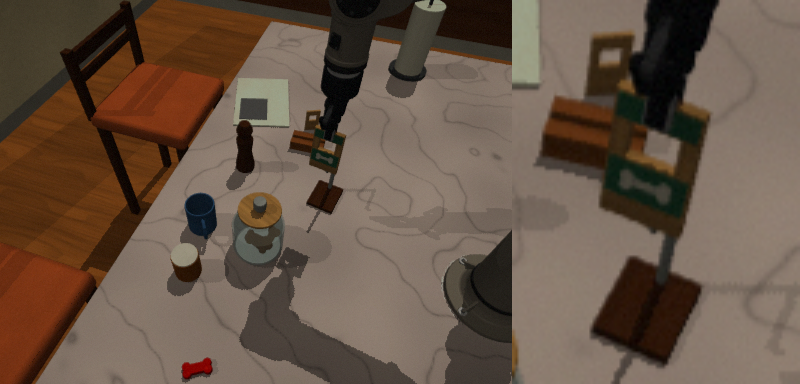

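The plaque is held by its top bar, at about (328,150), with the green face towards +y. The lid sits on the jar at (259,212). Now I thread the plaque over the tip and lower it.

Run:
```python
from h import *
A=H+.10*O; B=H-.006*O*-1; off=.1856-.012
env.movel([*A,.089+off],velocity=.12)
print(env.movel([*B,.089+off],velocity=.06,stop_force=5),env.get_state()['tcp_pos'])
print(env.movel([*B,.066+off],velocity=.03,stop_force=2),env.get_state()['tcp_pos'][2]-off,env.get_state()['force'])
p,d,c=shot('side'); cv2.imwrite('pics/s9.png',cv2.resize(p[90:240,240:390],(600,600),interpolation=cv2.INTER_CUBIC))
```

```text
False [ 0.47335127 -0.16670874  0.26262995]
True 0.06971225652657426 [-1.0629127   0.36575411  6.21343914]
```

View pics/s9.png

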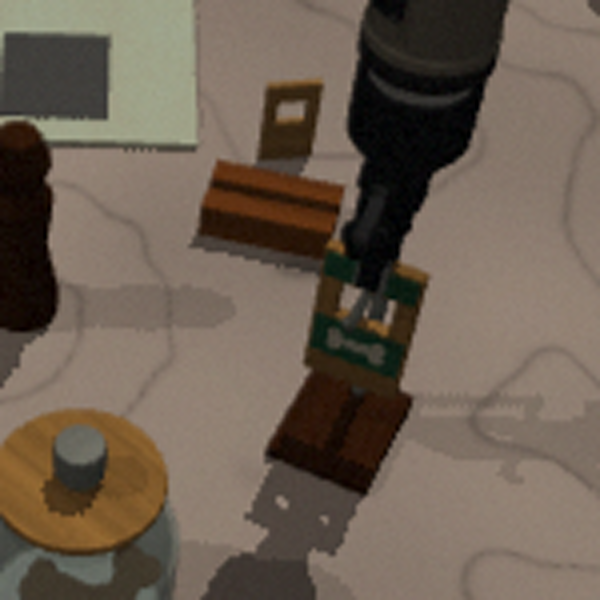

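The bar runs through the eye, around (370,305), and its contact was felt with the plaque at z = 0.0697. I release it and retreat.

Run:
```python
from h import *
env.grip(.028); env.dwell(.3); t=env.get_state()['tcp_pos']
env.movel([t[0],t[1],.42],velocity=.06); go([.50,-.40,.42],1.2); env.dwell(1)
o=np.zeros((600,800,3),np.uint8); p,d,c=shot('side')
o[:384,:512]=p; o[:300,512:]=cv2.resize(p[140:215,290:362],(288,300),interpolation=cv2.INTER_CUBIC)
P=pts(d,c)
p,d,c=shot('top'); o[384:,:512]=cv2.resize(p[140:275,60:380],(512,216)); o[300:,512:]=cv2.resize(p[225:275,280:328],(288,300),interpolation=cv2.INTER_CUBIC)
P=pts(d,c); print([t[0] for t in treats(p,d,c) if 50<t[2]<80])
m=(P[...,2]>.178)&(P[...,2]<.2)&(abs(P[...,0]-.4723)<.08)&(abs(P[...,1]+.17)<.08); q=P[m]; v=np.linalg.svd(q[:,:2]-q[:,:2].mean(0))[2][0]; print('plq top',q.mean(0),v,len(q))
m=(P[...,2]>.163)&(P[...,2]<.174)&(abs(P[...,0]-.607)<.08)&(abs(P[...,1]-.054)<.08); print('lid',np.ptp(P[m],0),(P[m].max(0)+P[m].min(0))/2)
print(env.get_state()['time'],env.get_state()['force']); cv2.imwrite('pics/fin.png',o)
```

```text
[]
plq top [ 0.4743264  -0.16505937  0.18967174] [-0.98578587  0.16800662] 114
lid [0.10742958 0.10592195 0.01085564] [0.60737574 0.05266259 0.16851243]
70.2083 [-0.20987855 -0.66428202 -0.40221407]
```

View pics/fin.png

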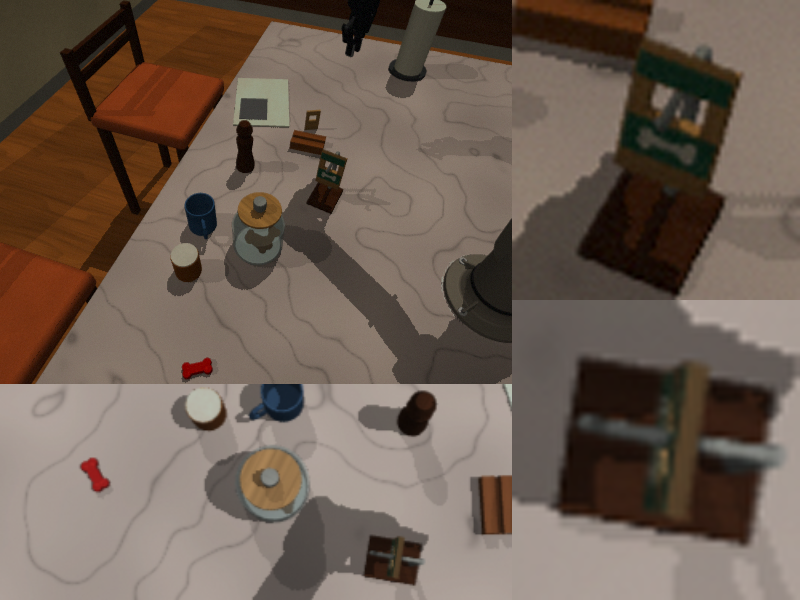

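The plaque hangs on the bar with its green face outward (330,170), the jar is closed and level (259,225), and the counter is clear apart from the red look-alike.

```bash
python3 -c "
from h import *
print(job.job_done())"
```

```text
the job is handed in; nothing more can be done
None
```

The job is handed in at about 70 s of the 200 s allowed: all three biscuits present are in the jar, the lid is level on the rim, and the large plaque hangs on the hook with its green face outward; the final camera check confirmed all this, but the judge returned no verdict.

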